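# Divert and tip petri dishes into the round bowl

## Robot

A 6-joint arm with a two-finger parallel gripper is mounted at the origin on a cart in front of the work surface, level with it; the furniture and walls round the work are solid. World frame = base frame: x ahead of the robot, y to its left, z up, the work surface at z = 0. Lengths are in m, angles in rad, forces in N, time in s.
With the tool pointing down it reaches from about 0.3 to 0.775 m from the base axis. Payload 14.6 kg.
Tool frame: the origin (TCP) lies on the centre line of the jaws, within the pads' length; the fingertips stand 25 mm ahead of it and the grasp point (between the pads) lies 6 mm ahead of it; z points along the fingers, y is the line along which they close (so a half turn about z gives the same grasp; the last joint's range is limited). The gripper opens to 94 mm and grips with 3 to 60 N. Pads are 16 mm wide; open, the fingers measure 119 mm over their backs; the gripper's body (75 mm by 177 mm) begins 78 mm behind the grasp point.
Start: joints at [-1.226, 0.3, 1.521, -0, 1.321, -0.067], TCP at [0.22, -0.504, 0.23] pointing down, gripper open.
Joint ranges: [-3.03, 3.03], [-0.79, 2.21], [0.23, 2.52], [-1.04, 4.18], [0, 3.07], [-2.55, 2.55]. Speed limits (rad/s): [2.22, 2.22, 2.57, 3.14, 3.14, 3.14].

## Interface

Orientations are given as a unit quaternion [w, x, y, z].
In Python, from station import get_state, viewer, ticket gives the robot as it stands. The module is installed in compiled form; this text tells all that it offers.
- The arm moves only by the shell command python3 -m handwheel 'ROWS' [FORCE]. ROWS is text: rows parted by semicolons, each of 7 numbers parted by spaces: the turn, a rotation vector about the tool's x, y, z in degrees, then the shift along the tool's x, y, z in cm, then the gripper's target within -1 to 1 (shut at 1, half-way at 0, fully open at -1). In form: ax ay az x y z jaw; .... A call has 1 to 10 rows; each row shifts and turns the commanded pose from where the row before left it, along the tool's axes as they then stand; what a row does not reach is not made up. A row lasts 1/8 s, in which the tool goes at most 62.5 mm and 10.7 degrees, less where a joint would pass 70% of its speed; a pose out of reach is approached as far as the arm can. A call is refused whole if a number of a shift passes 6.25 or a number of a turn 10.7, either way. A call with a gripper value outside its range is refused whole. The fingers move at their own pace and stop on an object; FORCE is the grip in N (left out, the last holds). Time passes only in rows, so rows that do not move let the fingers close. It gives the time, the measured TCP pose, the force, the opening and the grip force at its end, in the units of the state.
- get_state(): the state, without advancing time (a new reading comes with each control period).
- viewer.camera(name): name is "scene" or "top"; returns (picture, depth): 480x640x3 uint8, red, green, blue; 480x640 float32, m along the optical axis (not along the pixel's ray), 0 where there is no reading.
- viewer.camera_model(name): a dict with "intrinsics" (3x3 intrinsics, pixels), "position" and "attitude" of the camera in the world. Camera axes: x right, y down, z forward; pixel columns grow to the right and rows downward; lengths in m; the calibration is good to about 2 mm. A picture is of the moment at which its call begins. camera_model takes no time and is no camera call.
- ticket.finish_job(): hands the job in; it is judged then, once.
The state is a dict: "t": time; "joints": joint angles; "qvel": joint speeds; "tau": joint torques, N m; "position": TCP position; "tcp_rot": TCP orientation; "force": force on the tool from outside, world axes, zero at the start; "ft_torque": the same for the moment, N m; "gripper_width": finger opening in m; "gripper_force": force on a finger pad.
Only numpy, scipy, OpenCV 4.12 (cv2) and the standard library are available. Lean on these libraries where they do the work, as an engineer would, in place of code of your own. Each camera call takes 0.05 s, during which the arm holds its last target. There are 200 camera calls.

## Task

Send both petri dishes from the steel tipping pan down the diverter chute into the round bowl, not the square bin: with the dishes still in the pan, swing the chute's flap fully over so that only the way to the bowl is open, then tip the pan into the top of the chute so that they slide down. Take the pan by its bridge handle, do not touch the dishes with the fingers, keep the pan away from above the bowl and the bin, and do not knock the bystanders about. Finish with the empty pan standing flat on the bench and the flap left as you set it.

Things in the scene. Friction and masses are not known exactly. Their poses are not given: they have to be found in the camera images.
- chute: Fixed aluminium Y-chute on a stand. Origin on the bench under it; +x horizontal, the way parts slide; +y left looking that way; z up. Its flat floor slopes down along +x at 28 degrees: height 0.188 - 0.532*(x + 0.160) m, from the top end x = -0.160 to the exits at x = 0.058, y = +-0.066, height 0.072. Slick (friction 0.25). Walls 36 mm high.
- hopper (a point): Point on the chute floor, mid-width of the open-topped entry, 50 mm down the slope from the top end; axes as the chute's. The entry is straight, 103 mm wide inside, chute x = -0.160 to -0.072, with a sill 16 mm high across its top end; below it two walled lanes, 93 mm wide, fork 24 degrees left and right; the floor sheet sticks out beside the walls, 238 mm wide at the exits.
- flap_hinge (a point): Where the flap's hinge axis meets the chute floor: on the middle line at the fork (chute x = 0.031, y = 0, height 0.086 m). The hinge axis is square to the sloping floor. Axes as the chute's.
- flap (a joint): Angle of the steel diverter flap, rad, stops at -0.40 and +0.40. Upright vane 120 mm long, 33 mm high, on the chute floor; at 0 it points straight up the chute. Positive: its free tip is at the -y side, closing the -y lane and leaving only the +y lane open; negative: the reverse. Stays where put (0.06 N m friction, 0.7 N at the knob). Starts near the middle.
- flap_knob (a point): Middle of the black round knob on the flap, 18 mm diameter, 36 mm tall, axis square to the chute floor (leans 28 degrees towards chute +x); 85 mm from the hinge axis, 64 mm above the floor measured square to it. It stands clear above the side walls.
- bowl: Round steel pot with two small black side handles, open on top, 140 mm diameter, 60 mm high, wall 3 mm, fixed under one of the chute's exits. Origin in the middle of its underside. Which exit (its y in the chute frame) changes. The dishes belong in here.
- bin: Square white plastic bin, open on top, 130 x 130 x 60 mm, fixed under the other exit. Origin in the middle of its underside. No dish may go in here.
- pan: Loose steel tipping pan, 150 mm long (x), 79 mm wide (y), floor 3 mm thick, back and side walls 24 mm high, open at its +x end: the dishes slide out there once it is tipped more than 20 to 26 degrees; tip it about 40. About 0.22 kg. Origin in the middle of its underside, z up.
- pan_bar (a point): Centre of the pan's black bridge handle: a flat bar 12 mm thick (pan x), 26 mm high, 71 mm free length (pan y) that crosses over the middle of the pan on two side posts, centre 57 mm above the pan's underside. Grip it across the 12 mm; axes as the pan's.
- dish_a: Closed petri dish, 62 mm diameter, 15 mm high, 18 g, lying in the pan towards its closed end. Origin in the middle of its underside.
- dish_b: Same kind of dish, lying in the pan towards its open end.
- timer: Bystander: white bench timer near the front edge before the analyser, 62 x 62 x 20 mm, loose.
- bottle_buffer: Bystander: white screw-cap bottle with a blue cap, 68 mm diameter, 125 mm high, loose.
- conical_flask: Bystander: conical glass flask, 66 mm diameter, 94 mm high, loose.
- beaker: Bystander: glass beaker, 70 mm diameter, 88 mm high, loose.
- analyser: Fixed white benchtop instrument with a sloping screen, between the pan and the chute: an obstacle to pass above or in front of. Its box is 190 mm deep (x), 175 mm wide (y), under 250 mm high; origin near the middle of its underside.
Mind the look-alikes: they are no part of the job. What is shaped like the dish_b but black or red is not meant.

How it is judged:
On the way, in this order (a step that is already met when the one before it is completed fails the run):
1. the flap is swung fully over so that only the lane to the bowl is open, while both dishes are still in the pan (((y of bowl in the frame of chute above 0 m and value of joint flap above 0.33 rad) or (y of bowl in the frame of chute below 0 m and value of joint flap below -0.33 rad)) and distance between each of dish_a, dish_b and pan below 0.075 m), for 0.2 s.
2. both dishes lie in the bowl (horizontal distance between each of dish_a, dish_b and bowl below 0.065 m and height (world z) of each of dish_a, dish_b below 0.062 m and ((y of bowl in the frame of chute above 0 m and value of joint flap above 0.33 rad) or (y of bowl in the frame of chute below 0 m and value of joint flap below -0.33 rad))), for 0.2 s.
At the end, for the whole second after the job is handed in: Both dishes lie at rest inside the bowl (origins within 65 mm of its middle in plan and below 62 mm height), the flap is still over by more than 0.33 rad to the side that opens the bowl's lane, and the pan stands flat and still on the bench (underside within 8 mm of it, within 0.08 rad of level) (all of step 2 and linear speed of each of dish_a, dish_b below 0.03 m/s and height (world z) of pan below 0.008 m and angle between pan's own z axis and vertical below 0.08 rad and linear speed of pan below 0.02 m/s); the robot touches nothing.
It fails at once if the fingers touch a dish (contact force between the fingers and dish_a above 0.5 N or contact force between the fingers and dish_b above 0.5 N).
It fails at once if the pan is carried over the bowl or the bin (its middle within 0.13 m of theirs in plan) (horizontal distance between pan and bowl below 0.13 m or horizontal distance between pan and bin below 0.13 m).
It fails at once if a bystander (timer, bottle, flask or beaker) is shifted by more than 40 mm (distance of any of timer, bottle_buffer, conical_flask, beaker from where it was at the start of the episode above 0.04 m).
It also fails if it takes over 70 s, if anything falls off the work surface, if the arm or the gripper's body presses on something with over 40 N, if the wrist force passes 120 N, or if a joint passes its speed limit or range.

## Working session

There is one attempt and no reset: what is moved stays moved. The work goes in short steps, Python scripts to look and compute and a shell command to move; the robot and the scene stay as the last step left them, time stands still between calls to the robot, and variables do not carry over. Pictures are saved under pics/ and viewed, at most 10 in all, crops included, and the job is handed in when it is done.

```bash
mkdir -p pics; cat > h.py <<'E'
import numpy as np, cv2
from station import get_state, viewer, ticket
from scipy.spatial.transform import Rotation as R
def cam(n):
    p,d=viewer.camera(n); m=viewer.camera_model(n); return p,d,m
def rot(a):
    a=np.array(a,float); return a if a.shape==(3,3) else R.from_quat(a,scalar_first=True).as_matrix()
def cloud(d,m):
    K=np.array(m["intrinsics"]); v,u=np.mgrid[:480,:640]
    c=np.stack([(u-K[0,2])/K[0,0]*d,(v-K[1,2])/K[1,1]*d,d],-1)
    return c@rot(m["attitude"]).T+np.array(m["position"])
E
python3 - <<'E'
from h import *
for n in("scene","top"):
    p,d,m=cam(n); cv2.imwrite(f"pics/{n}0.png",p[:,:,::-1]); np.savez(f"{n}0.npz",p=p,d=d,P=cloud(d,m)); print(n,m)
print(get_state())
E
```

```text
scene {'intrinsics': array([[471.48228518,   0.        , 317.84039923],
       [  0.        , 471.48228518, 238.10482753],
       [  0.        ,   0.        ,   1.        ]]), 'position': array([0.6373041 , 0.75755821, 1.13020657]), 'attitude': array([-0.02004432,  0.05426876,  0.95423446, -0.2934105 ])}
top {'intrinsics': array([[620.43934335,   0.        , 317.13234008],
       [  0.        , 620.43934335, 250.27305934],
       [  0.        ,   0.        ,   1.        ]]), 'position': array([0.46177799, 0.09725525, 1.69500489]), 'attitude': array([-0.0271468 ,  0.71419422, -0.69919883,  0.01762571])}
{'t': 0.1, 'joints': array([-1.22559908e+00,  3.00386568e-01,  1.52147253e+00, -1.42970482e-05,
        1.32068834e+00, -6.66104444e-02]), 'qvel': array([ 5.89721725e-04, -1.97804840e-03, -1.28361690e-03,  9.24604183e-04,
       -9.01823447e-04,  7.94849575e-05]), 'tau': array([ 8.91763120e-04, -5.32646120e+01, -3.53284550e+01,  7.09935394e-02,
        2.34411901e-02, -4.72169154e-05]), 'position': array([ 0.22007129, -0.50384552,  0.22997861]), 'tcp_rot': array([-4.71803376e-04,  9.78876117e-01,  2.04453711e-01, -7.31404535e-05]), 'force': array([-0.31200017,  0.44593342,  0.52045198]), 'ft_torque': array([-0.01480666, -0.08474876,  0.02837513]), 'gripper_force': 0.0, 'gripper_width': 0.09399835285780501}
```

View pics/scene0.png

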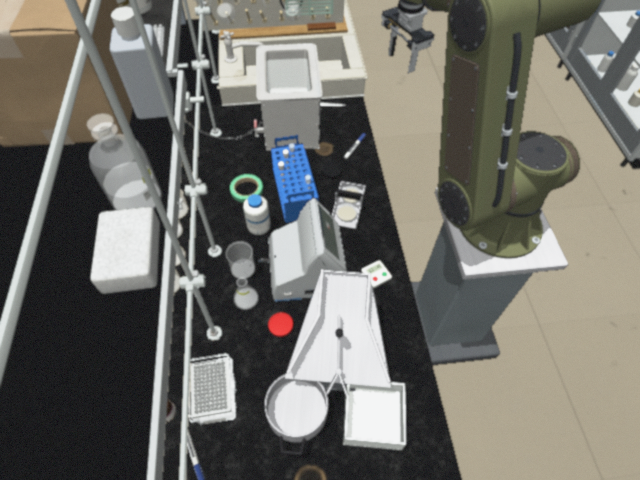

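View pics/top0.png

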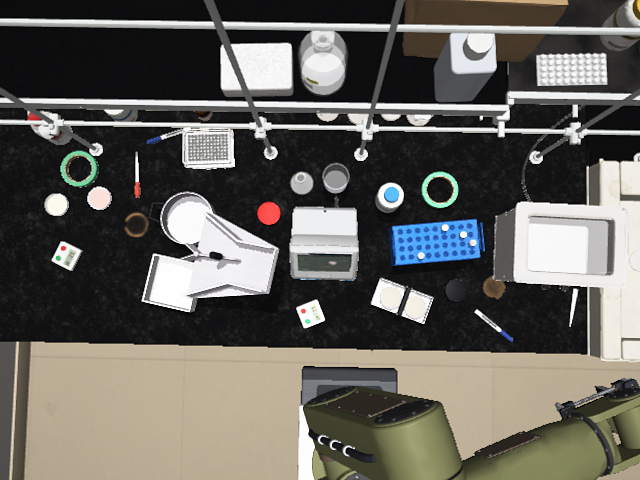

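The scene view shows the chute (knob about (339,332)) with the bowl at (298,405) and bin at (375,413). The top view shows the pan at (402,300), analyser at (324,244), knob at (216,256), bowl at (187,218), and bin at (172,282). The bowl is on the far side, which is chute −y.

```bash
python3 - <<'E'
from h import *
f=np.load("top0.npz");p,P=f["p"],f["P"]
cr=lambda a,b,c,d,s:cv2.resize(p[c:d,a:b,::-1],None,fx=s,fy=s,interpolation=cv2.INTER_CUBIC)
A=cr(135,295,190,320,4.5);B=cr(365,440,270,330,4.5)
cv2.imwrite("pics/c1.png",A[:600]); cv2.imwrite("pics/c2.png",B)
def at(u,v):print((u,v),P[v,u].round(3))
def box(a,b,c,d,zl,zh,nm):
    q=P[c:d,a:b].reshape(-1,3);q=q[(q[:,2]>zl)&(q[:,2]<zh)]
    r=cv2.minAreaRect((q[:,:2]*1000).astype(np.float32));print(nm,len(q),q.mean(0).round(3),r,"zmax",q[:,2].max()); return q
box(365,440,270,330,.015,.035,"panwalls");box(365,440,270,330,.06,.085,"bar")
box(365,440,270,330,.012,.085,"panall")
box(205,225,248,265,.15,.25,"knob")
q=P[190:320,150:290].reshape(-1,3)
# chute floor plane: RANSAC-like, points with local slope
q=q[(q[:,2]>.07)&(q[:,2]<.2)]
best=None;rng=np.random.default_rng(0)
for i in range(2000):
    a,b,c=q[rng.choice(len(q),3,False)];n=np.cross(b-a,c-a);l=np.linalg.norm(n)
    if l<1e-6: continue
    n/=l;n*=np.sign(n[2]);
    if abs(n[2]-np.cos(np.radians(28)))>.03: continue
    s=(abs((q-a)@n)<.002).sum()
    if best is None or s>best[0]:best=(s,n,a)
s,n,a=best;inl=q[abs((q-a)@n)<.003];cc=inl.mean(0);n=np.linalg.svd(inl-cc,full_matrices=False)[2][2];n*=np.sign(n[2])
print("plane",s,n,"tilt",np.degrees(np.arccos(n[2])),"yaw",np.degrees(np.arctan2(n[1],n[0])),cc)
hi=q[np.argsort(-q[:,2])[:15]];print(hi.round(3))
r=cv2.minAreaRect((inl[:,:2]*1000).astype(np.float32));print("floor",r,cv2.boxPoints(r))
box(155,220,185,245,.055,.066,"bowl rim");box(140,200,250,315,.055,.066,"bin rim")
box(285,365,200,285,.1,.3,"analyser");box(290,330,295,330,.012,.03,"timer")
box(375,405,180,215,.1,.15,"bottle");box(290,315,170,195,.06,.12,"flask");box(322,350,162,193,.06,.12,"beaker")
E
```

```text
panwalls 759 [ 0.434 -0.117  0.02 ] ((437.304443359375, -111.19126892089844), (150.21920776367188, 77.25299072265625), 70.46833801269531) zmax 0.0343875142084884
bar 151 [ 0.437 -0.11   0.071] ((436.84619140625, -110.43895721435547), (14.220973014831543, 78.3637924194336), 70.6157455444336) zmax 0.08242060947482122
panall 1112 [ 0.435 -0.115  0.027] ((469.387451171875, -121.92720031738281), (149.414306640625, 150.7198944091797), 71.68433380126953) zmax 0.08242060947482122
knob 100 [0.538 0.364 0.189] ((539.1553344726562, 366.02069091796875), (33.46600341796875, 17.280887603759766), 78.87968444824219) zmax 0.20539745282568367
plane 2262 [0.09615041 0.46383772 0.88068705] tilt 28.274647323060567 yaw 78.28883862135642 [0.5282322  0.33791443 0.12673252]
[[0.552 0.223 0.2  ]
 [0.571 0.274 0.2  ]
 [0.537 0.365 0.2  ]
 [0.477 0.235 0.2  ]
 [0.537 0.363 0.2  ]
 [0.566 0.264 0.2  ]
 [0.54  0.377 0.2  ]
 [0.494 0.228 0.2  ]
 [0.547 0.373 0.199]
 [0.547 0.375 0.199]
 [0.542 0.375 0.199]
 [0.54  0.375 0.199]
 [0.537 0.373 0.199]
 [0.477 0.238 0.199]
 [0.464 0.298 0.199]]
floor ((529.306762695312
[... 581 characters left out ...]
7, 167.63702392578125), 0.40865883231163025) zmax 0.22839124204955796
timer 457 [0.396 0.135 0.017] ((394.6499938964844, 129.9022674560547), (67.85191345214844, 69.45915985107422), 24.314804077148438) zmax 0.02853926250961969
bottle 493 [ 0.707 -0.066  0.114] ((709.0280151367188, -66.99307250976562), (64.09737396240234, 65.15926361083984), 14.556918144226074) zmax 0.13544370986575127
flask 86 [0.75  0.167 0.081] ((751.1134033203125, 167.10755920410156), (27.84888458251953, 26.491886138916016), 0.9271814227104187) zmax 0.10035236475458498
beaker 172 [0.765 0.074 0.081] ((758.7329711914062, 75.49758911132812), (67.17467498779297, 69.17391204833984), 44.924259185791016) zmax 0.09987727960218362
```

View pics/c1.png

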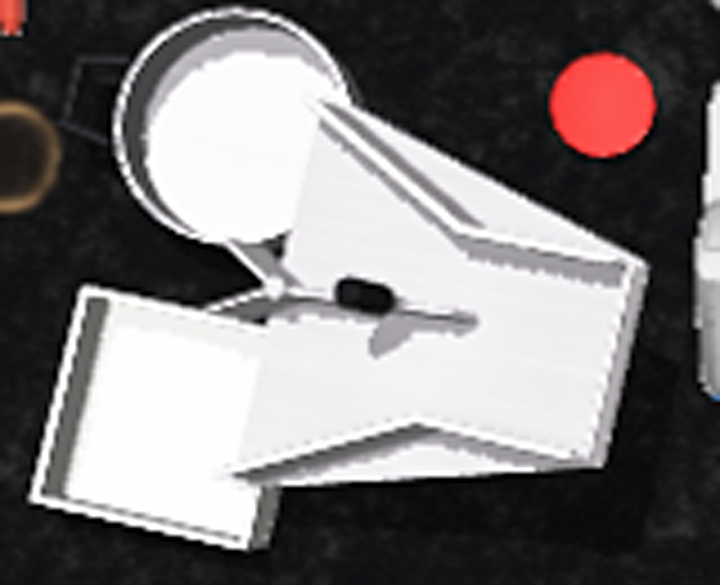

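View pics/c2.png

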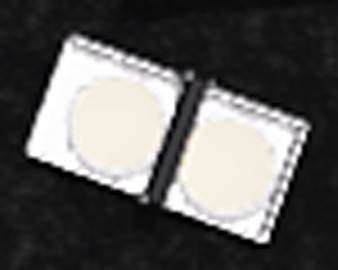

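Crop c1 shows the flap near the middle, with its knob at crop (365,296) and its tip at (470,322). Crop c2 shows the pan with its open end to the left (world +y) and its back wall on the right, so pan yaw is about 70.5°. Next I fit the chute frame.

```bash
cat >> h.py <<'E'
YAW=np.radians(78.5)
def down(ydeg):  # tool pointing down, tool y along world angle ydeg
    a=np.radians(ydeg); y=np.array([np.cos(a),np.sin(a),0]); z=np.array([0,0,-1.]); return np.stack([np.cross(y,z),y,z],1)
def go(pos,Rt=None):
    s=get_state(); R0=rot(s["tcp_rot"]); d=R0.T@(np.array(pos)-s["position"])*100
    print("t",s["t"],"pos",s["position"].round(4),"F",s["force"].round(1),"w",round(s["gripper_width"],4),"joints",s["joints"].round(2))
    print(" shift cm (tool now)",d.round(2))
    if Rt is not None:
        print(" turn deg",np.degrees(R.from_matrix(R0.T@Rt).as_rotvec()).round(2)," shift cm after turn",(Rt.T@(np.array(pos)-s["position"])*100).round(2))
E
python3 - <<'E'
from h import *
f=np.load("top0.npz");P=f["P"]
q=P[190:320,180:290].reshape(-1,3)
c,s=np.cos(YAW),np.sin(YAW)
n=np.array([c*np.sin(np.radians(28)),s*np.sin(np.radians(28)),np.cos(np.radians(28))])
# floor: n·q = h ; find h by histogram
q=q[(q[:,2]>.07)&(q[:,2]<.25)]
h=q@n;H,e=np.histogram(h,bins=np.arange(h.min(),h.max(),.001));i=H.argmax();inl=q[abs(h-e[i]-.0005)<.004];h0=np.median(inl@n);inl=inl[abs(inl@n-h0)<.003]
u=inl[:,0]*c+inl[:,1]*s; v=-inl[:,0]*s+inl[:,1]*c
# on floor z=0.188-0.532*(x+.16)
x0=np.median(u-((.188-inl[:,2])/.532-.16)); x=u-x0
print("x range",x.min(),x.max())
for a in(-.15,-.135,-.12,-.105,-.09):
    k=abs(x-a)<.006; vv=np.sort(v[k]);print(a,k.sum(),vv[2],vv[-3],(vv[2]+vv[-3])/2,vv[-3]-vv[2])
k=(x>-.15)&(x<-.08); 
for g in (76,77,78,79,80):
    pass
v0=np.mean([np.sort(v[abs(x-a)<.006])[[2,-3]].mean() for a in(-.15,-.135,-.12,-.105,-.09)])
o=np.array([c*x0-s*v0,s*x0+c*v0]);print("origin",o)
C=lambda x,y:o+[c*x-s*y,s*x+c*y]
for nm,b in(("bowl",(.653,.476)),("bin",(.472,.5035)),("knobtop",(.541,.373))):
    d=np.array(b)-o;print(nm,d@[c,s],d@[-s,c])
kn=lambda a:np.r_[C(.031+(-.085*np.cos(a))*np.cos(np.radians(28))+.064*np.sin(np.radians(28)),-.085*np.sin(a)),.086+.085*np.cos(a)*np.sin(np.radians(28))+.064*np.cos(np.radians(28))]
for a in(.06,.04,0,-.1,-.2,-.3,-.38,-.4):print(a,kn(a).round(4))
go(kn(.04)+[0,0,.17],down(-11.5)); go(kn(.04)+[0,0,.17],down(168.5))
E
```

```text
x range -0.1625826117866721 0.06220775916721344
-0.15 92 -0.5083267076796759 -0.39368137893769545 -0.4510040433086857 0.11464532874198047
-0.135 171 -0.5115861768847938 -0.38726873021164565 -0.4494274535482197 0.12431744667314815
-0.12 169 -0.516447810166881 -0.38312754313794717 -0.4497876766524141 0.13332026702893385
-0.105 165 -0.5200889923391384 -0.3795343492731466 -0.4498116708061425 0.1405546430659918
-0.09 185 -0.5251762976773067 -0.374809940304478 -0.44999311899089234 0.15036635737282866
origin [0.53681541 0.38137473]
bowl 0.11588911633074148 -0.09498690267354507
bin 0.10675144957830156 0.08786208705929806
knobtop -0.007372336899930038 -0.005770233000983461
0.06 [0.539  0.3668 0.1823]
0.04 [0.5374 0.367  0.1824]
0 [0.534  0.3677 0.1824]
-0.1 [0.5258 0.3697 0.1822]
-0.2 [0.5178 0.3725 0.1816]
-0.3 [0.5101 0.3759 0.1806]
-0.38 [0.5042 0.3792 0.1796]
-0.4 [0.5028 0.3801 0.1793]
t 0.1 pos [ 0.2201 -0.5038  0.23  ] F [-0.3  0.4  0.5] w 0.094 joints [-1.23  0.3   1.52 -0.    1.32 -0.07]
 shift cm (tool now) [ 63.94 -67.12 -12.17]
 turn deg [-5.00e-02 -3.00e-02 -5.49e+01]  shift cm after turn [ 91.67  13.73 -12.24]
t 0.1 pos [ 0.2201 -0.5038  0.23  ] F [-0.3  0.4  0.5] w 0.094 joints [-1.23  0.3   1.52 -0.    1.32 -0.07]
 shift cm (tool now) [ 63.94 -67.12 -12.17]
 turn deg [-3.000e-02  6.000e-02  1.251e+02]  shift cm after turn [-91.67 -13.73 -12.24]
```

```bash
python3 -m handwheel '0 0 0 0 0 -6 -1; 0 0 0 0 0 -6 -1; 0 0 -9.15 0 0 0 0; 0 0 -9.15 0 0 0 0.1; 0 0 -9.15 0 0 0 0.1; 0 0 -9.15 0 0 0 0.1; 0 0 -9.15 0 0 0 0.1; 0 0 -9.15 0 0 0 0.1; 0 0 0 3 0.4 0 0.1; 0 0 0 5 0.75 0 0.1'
python3 -m handwheel '0 0 0 5 0.75 0 0.1; 0 0 0 5 0.75 0 0.1; 0 0 0 5 0.75 0 0.1; 0 0 0 5 0.75 0 0.1; 0 0 0 5 0.75 0 0.1; 0 0 0 5 0.75 0 0.1; 0 0 0 5 0.75 0 0.1; 0 0 0 5 0.75 0 0.1; 0 0 0 5 0.75 0 0.1; 0 0 0 5 0.75 0 0.1'
python3 -m handwheel '0 0 0 5 0.75 0 0.1; 0 0 0 5 0.75 0 0.1; 0 0 0 5 0.75 0 0.1; 0 0 0 5 0.75 0 0.1; 0 0 0 5 0.75 0 0.1; 0 0 0 5 0.75 0 0.1; 0 0 0 0 0 0 0.1; 0 0 0 0 0 0 0.1'
python3 -c "
from h import *
go([.539,.3665,.191],down(-11.5))"
```

```text
t: 1.35
position: [0.2472, -0.4274, 0.3495]
tcp_rot: [-0.001, 0.775, 0.632, 0.0]
force: [0.4, -0.4, 0.2]
gripper_width: 0.0423
gripper_force: 0.0
t: 2.6
position: [0.4208, 0.0488, 0.3504]
tcp_rot: [0.0, 0.774, 0.633, -0.0]
force: [0.8, -0.2, -0.0]
gripper_width: 0.0424
gripper_force: 0.0
t: 3.6
position: [0.5244, 0.3316, 0.3501]
tcp_rot: [0.0, 0.774, 0.633, -0.0]
force: [-0.1, -0.2, -1.0]
gripper_width: 0.042
gripper_force: 0.0
t 3.6 pos [0.5244 0.3316 0.3501] F [-0.1 -0.2 -1. ] w 0.042 joints [ 0.5   0.41  1.1  -0.    1.63  0.71]
 shift cm (tool now) [ 3.72  0.74 15.91]
 turn deg [-0.03  0.03 -0.  ]  shift cm after turn [ 3.71  0.73 15.91]
```

```bash
python3 -m handwheel '0 0 0 3.7 0.7 0 0.1; 0 0 0 0 0 5.5 0.1; 0 0 0 0 0 5 0.1; 0 0 0 0 0 3.4 0.1; 0 0 0 0 0 2 0.1; 0 0 0 0 0 0 0.1; 0 0 0 0 0 0 1; 0 0 0 0 0 0 1; 0 0 0 0 0 0 1; 0 0 0 0 0 0 1' 4
python3 -c "
from h import *
go([.539,.3665,.191],down(-11.5)); p,d,m=cam('scene');cv2.imwrite('pics/s1.png',p[240:440,240:440,::-1].repeat(3,0).repeat(3,1))"
```

```text
t: 4.85
position: [0.539, 0.367, 0.1923]
tcp_rot: [0.0, 0.774, 0.633, 0.001]
force: [0.5, -1.0, 4.2]
gripper_width: 0.0174
gripper_force: 4.0
t 4.85 pos [0.539  0.367  0.1923] F [ 0.5 -1.   4.2] w 0.0174 joints [ 0.54  0.56  1.25 -0.    1.34  0.74]
 shift cm (tool now) [-0.05  0.01  0.13]
 turn deg [ 0.06 -0.04 -0.  ]  shift cm after turn [-0.05  0.01  0.13]
```

View pics/s1.png

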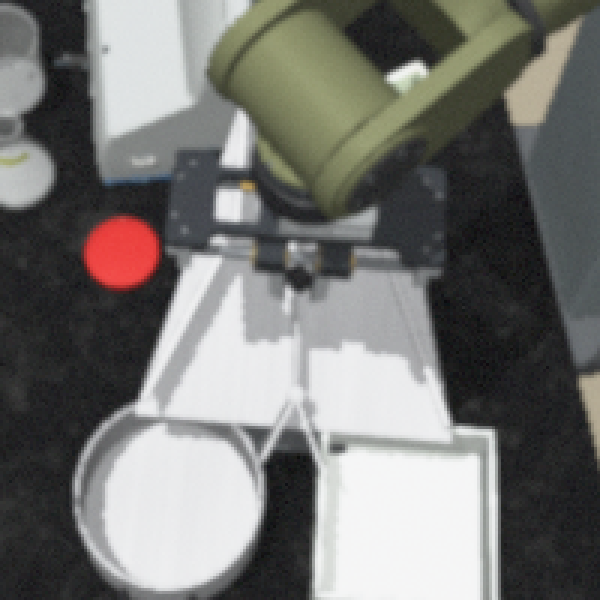

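The picture shows the knob (crop (298,278)) held between the fingers at 17.4 mm opening. Now I swing it along its arc towards chute +y, away from the bowl lane.

```bash
python3 -m handwheel '0 0 0 0 -0.48 0 1; 0 0 0 0 -0.48 0 1; 0 0 0 0.02 -0.48 0 1; 0 0 0 0.06 -0.48 0 1; 0 0 0 0.08 -0.48 0 1; 0 0 0 0.1 -0.48 0 1; 0 0 0 0.12 -0.46 0.1 1; 0 0 0 0.14 -0.42 0.1 1; 0 0 0 0 0 0 1; 0 0 0 0 0 0 1'
python3 -c "
from h import *
go([.5035,.3797,.191],down(-11.5))"
```

```text
t: 6.15
position: [0.5029, 0.3797, 0.1896]
tcp_rot: [-0.0, 0.774, 0.633, 0.0]
force: [0.0, -0.2, 0.2]
gripper_width: 0.0176
gripper_force: 4.0
t 6.15 pos [0.5029 0.3797 0.1896] F [ 0.  -0.2  0.2] w 0.0176 joints [0.59 0.51 1.32 0.   1.31 0.79]
 shift cm (tool now) [ 0.01  0.06 -0.14]
 turn deg [-0.01 -0.02  0.  ]  shift cm after turn [ 0.01  0.06 -0.14]
```

```bash
python3 -m handwheel '0 0 0 0 0 0 0.1; 0 0 0 0 0 0 0.1; 0 0 0 0 0 0 0.1; 0 0 0 0 0 -5 0.1; 0 0 0 0 0 -6 0.1; 0 0 0 0 0 -5 0.1; 0 0 -10.25 0 0 0 -0.1; 0 0 -10.25 0 0 0 -0.1; 0 0 -10.25 0 0 0 -0.1; 0 0 -10.25 0 0 0 -0.1'
python3 -m handwheel '0 0 -10.25 0 0 0 -0.1; 0 0 -10.25 0 0 0 -0.1; 0 0 -10.25 0 0 0 -0.1; 0 0 -10.25 0 0 0 -0.1; 0 0 0 0 0 0 -0.1; 0 0 0 0 0 0 -0.1'
python3 - <<'E'
from h import *
go([.437,-.1105,.2],down(70.5))
E
```

```text
t: 7.4
position: [0.5029, 0.3795, 0.3494]
tcp_rot: [-0.0, 0.501, 0.865, -0.0]
force: [-1.2, -0.4, 0.1]
gripper_width: 0.0517
gripper_force: 0.0
t: 8.15
position: [0.5029, 0.3795, 0.3494]
tcp_rot: [-0.0, 0.171, 0.985, 0.0]
force: [-0.1, 0.2, -0.7]
gripper_width: 0.0521
gripper_force: 0.0
t 8.15 pos [0.5029 0.3795 0.3494] F [-0.1  0.2 -0.7] w 0.0521 joints [ 0.59  0.44  1.07  0.    1.64 -0.64]
 shift cm (tool now) [-10.34 -48.35  14.94]
 turn deg [ 0.   -0.   -0.24]  shift cm after turn [-10.14 -48.4   14.94]
```

```bash
python3 -m handwheel '0 0 0 -1.03 -4.83 0 -0.1; 0 0 0 -1.03 -4.83 0 -0.1; 0 0 0 -1.03 -4.83 0 -0.1; 0 0 0 -1.03 -4.83 0 -0.1; 0 0 0 -1.03 -4.83 0 -0.1; 0 0 0 -1.03 -4.83 0 -0.1; 0 0 0 -1.03 -4.83 0 -0.1; 0 0 0 -1.03 -4.83 0 -0.1; 0 0 0 -1.03 -4.83 5 -0.1; 0 0 0 -1.03 -4.83 5 -0.1'
python3 -m handwheel '0 0 -0.24 0 0 5 -0.1; 0 0 0 0 0 0 -0.1; 0 0 0 0 0 0 -0.1'
python3 - <<'E'
from h import *
go([.437,-.1105,.064],down(70.5))
p,d,m=cam("top");a=p[190:330,140:340];cv2.imwrite("pics/t1.png",a[:,:,::-1].repeat(4,0).repeat(4,1))
p,d,m=cam("scene");P=cloud(d,m)
q=P[180:235,325:375].reshape(-1,3)
for lo,hi,nm in((.014,.034,"walls"),(.06,.084,"bar")):
    k=q[(q[:,2]>lo)&(q[:,2]<hi)&(abs(q[:,0]-.437)<.1)&(abs(q[:,1]+.11)<.1)];print(nm,len(k),cv2.minAreaRect((k[:,:2]*1000).astype(np.float32)),k[:,2].max())
E
```

```text
t: 9.4
position: [0.4398, -0.1007, 0.2598]
tcp_rot: [0.001, 0.171, 0.985, -0.0]
force: [1.7, 0.7, -0.3]
gripper_width: 0.0515
gripper_force: 0.0
t: 9.78
position: [0.441, -0.0992, 0.2126]
tcp_rot: [0.001, 0.168, 0.986, -0.0]
force: [-0.7, -0.7, -0.0]
gripper_width: 0.0519
gripper_force: 0.0
t 9.775 pos [ 0.441  -0.0992  0.2126] F [-0.7 -0.7 -0. ] w 0.0519 joints [-0.3   0.1   1.81  0.    1.23 -1.54]
 shift cm (tool now) [ 0.04 -1.2  14.86]
 turn deg [0.01 0.13 0.19]  shift cm after turn [ 0.   -1.2  14.86]
walls 446 ((438.28082275390625, -111.25665283203125), (148.76373291015625, 81.40455627441406), 68.19257354736328) 0.03129474116045827
bar 124 ((439.24261474609375, -108.45257568359375), (19.648714065551758, 78.05628967285156), 68.69900512695312) 0.07291613159005772
```

View pics/t1.png

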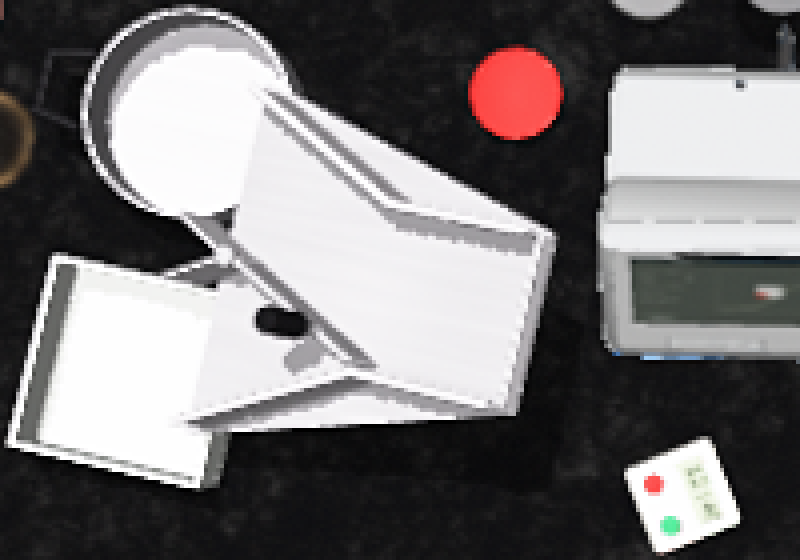

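The flap vane now runs from the hinge (225,255) to the +y wall (370,365), so the bin lane is closed and the bowl lane open. Now I grasp the pan bar.

```bash
python3 -m handwheel '0 0.13 0.2 0 -1.15 0 -0.1; 0 0 0 0 0 5 -0.1; 0 0 0 0 0 5 -0.1; 0 0 0 0 0 3 -0.1; 0 0 0 0 0 1.85 -0.1; 0 0 0 0 0 0 -0.1; 0 0 0 0 0 0 1; 0 0 0 0 0 0 1; 0 0 0 0 0 0 1; 0 0 0 0 0 0 1' 40
python3 - <<'E'
from h import *
go([.4375,-.1105,.064],down(70.5))
E
```

```text
t: 11.12
position: [0.4362, -0.11, 0.0623]
tcp_rot: [-0.001, 0.169, 0.986, 0.0]
force: [-1.1, -1.2, -0.0]
gripper_width: 0.0149
gripper_force: 0.0
t 11.125 pos [ 0.4362 -0.11    0.0623] F [-1.1 -1.2 -0. ] w 0.0149 joints [-0.33  0.31  1.95  0.    0.88 -1.56]
 shift cm (tool now) [-0.14  0.   -0.17]
 turn deg [-0.   -0.11  0.04]  shift cm after turn [-0.14  0.   -0.17]
```

```bash
python3 -m handwheel '0 0 0 0 0 0 1; 0 0 0 0 0 0 1; 0 0 0 0 0 -0.5 1; 0 0 0 0 0 -1 1; 0 0 0 0 0 -2 1; 0 0 0 0 0 -2 1; 0 0 0 0 0 -1 1; 0 0 0 0 0 0 1'
python3 - <<'E'
from h import *
go([.45,-.11,.4],down(78.5))
p,d,m=cam("scene");P=cloud(d,m);cv2.imwrite("pics/s2.png",p[120:260,270:430,::-1].repeat(4,0).repeat(4,1))
E
```

```text
t: 12.12
position: [0.4364, -0.1101, 0.1275]
tcp_rot: [-0.001, 0.169, 0.986, 0.0]
force: [0.5, -0.8, -2.5]
gripper_width: 0.0117
gripper_force: 40.0
t 12.125 pos [ 0.4364 -0.1101  0.1275] F [ 0.5 -0.8 -2.5] w 0.0117 joints [-0.33  0.2   1.91  0.    1.04 -1.56]
 shift cm (tool now) [ -1.25   0.47 -27.26]
 turn deg [ 0.01 -0.07 -7.96]  shift cm after turn [ -1.33   0.29 -27.25]
```

View pics/s2.png

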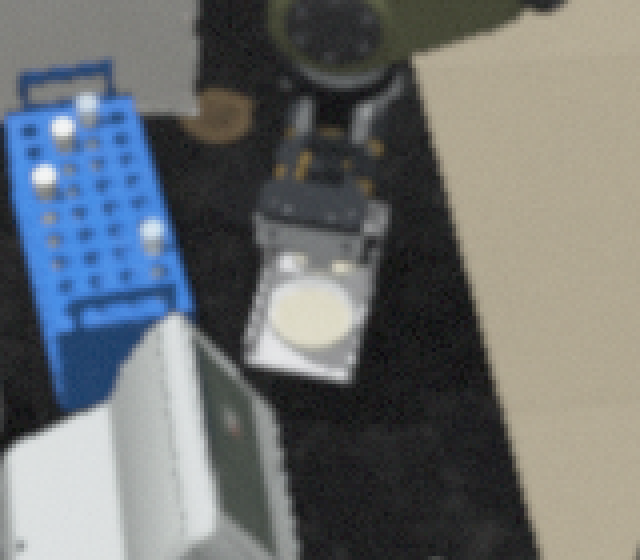

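The pan is held (11.7 mm opening, −2.5 N on the tool) with the dish at crop (310,313) still in it. I raise it gently and check the analyser heights under the tipping place.

```bash
python3 -m handwheel '0 0 0 0 0 -1.5 1; 0 0 -2 0 0 -3 1; 0 0 -2 0 0 -4 1; 0 0 -2 0 0 -4.2 1; 0 0 -2 0 0 -4 1; 0 0 0 0 0 -4 1; 0 0 0 0 0 -3 1; 0 0 0 0 0 -1.5 1; 0 0 0 0 0 0 1'
cat >> h.py <<'E'
O=np.array([.5368,.3814])
def tip(th,xl,zl):  # TCP pose for pan tilt th deg, lip at chute x, height
    t=np.radians(th); c,s=np.cos(YAW),np.sin(YAW)
    x=xl-.075*np.cos(t)+.063*np.sin(t); z=zl+.075*np.sin(t)+.063*np.cos(t)
    return np.r_[O+x*np.array([c,s]),z], down(78.5)@R.from_euler("x",th,degrees=True).as_matrix()
E
python3 - <<'E'
from h import *
P=np.load("top0.npz")["P"].reshape(-1,3)
for a in np.arange(.46,.56,.02):
    k=(abs(P[:,0]-a)<.01)&(P[:,1]>.0)&(P[:,1]<.21)&(P[:,2]<.26)&(P[:,2]>.02); 
    for b in(.08,.12,.16,.19): 
        kk=k&(abs(P[:,1]-b)<.02); print(round(a,2),b,P[kk,2].max().round(3) if kk.any() else None,end=" | ")
    print()
for t,x,z in((18,-.115,.2),(40,-.115,.188)):print(tip(t,x,z)[0])
pos,_=tip(18,-.115,.2);pos[2]=.38
go(pos,down(78.5))
E
```

```text
t: 13.3
position: [0.4368, -0.1103, 0.3792]
tcp_rot: [-0.001, 0.1, 0.995, 0.0]
force: [-0.5, -0.9, -2.1]
gripper_width: 0.0117
gripper_force: 40.0
0.46 0.08 None | 0.46 0.12 None | 0.46 0.16 None | 0.46 0.19 None | 
0.48 0.08 None | 0.48 0.12 0.045 | 0.48 0.16 None | 0.48 0.19 None | 
0.5 0.08 0.153 | 0.5 0.12 0.156 | 0.5 0.16 0.154 | 0.5 0.19 0.145 | 
0.52 0.08 0.19 | 0.52 0.12 0.189 | 0.52 0.16 0.192 | 0.52 0.19 0.187 | 
0.54 0.08 0.224 | 0.54 0.12 0.223 | 0.54 0.16 0.222 | 0.54 0.19 0.218 | 
0.56 0.08 0.226 | 0.56 0.12 0.226 | 0.56 0.16 0.224 | 0.56 0.19 0.223 | 
[0.50353323 0.21788862 0.28309284]
[0.51049186 0.25209138 0.28446987]
t 13.3 pos [ 0.4368 -0.1103  0.3792] F [-0.5 -0.9 -2.1] w 0.0117 joints [-0.33  0.    1.52  0.    1.62 -1.7 ]
 shift cm (tool now) [-2.000e-02  3.349e+01 -7.000e-02]
 turn deg [ 0.01 -0.1   0.03]  shift cm after turn [ 0.   33.49 -0.08]
```

```bash
python3 -m handwheel '0 -0.1 0 0 1 0 1; 0 0 0 0 2.5 0 1; 0 0 0 0 4 0 1; 0 0 0 0 4.5 0 1; 0 0 0 0 4.75 0 1; 0 0 0 0 4.75 0 1; 0 0 0 0 4.5 0 1; 0 0 0 0 4 0 1; 0 0 0 0 2.5 0 1; 0 0 0 0 1 0 1'
python3 -m handwheel '0 0 0 0 0 0 1; 0 0 0 0 0 1 1; 0 0 0 0 0 2 1; 0 0 0 0 0 2 1; 3 0 0 0 0 0.5 1; 5 0 0 0 0 0 1; 5 0 0 0 0 0 1; 4 0 0 0 0 0 1; 1 0 0 0 0 0 1; 0 0 0 0 0 0 1'
python3 - <<'E'
from h import *
go(*tip(18,-.115,.2))
p,d,m=cam("scene");cv2.imwrite("pics/s3.png",p[220:420,220:420,::-1].repeat(3,0).repeat(3,1))
E
```

```text
t: 14.55
position: [0.503, 0.2195, 0.3777]
tcp_rot: [-0.001, 0.099, 0.995, -0.0]
force: [-1.1, -0.2, -1.6]
gripper_width: 0.012
gripper_force: 40.0
t: 15.8
position: [0.5033, 0.2177, 0.3238]
tcp_rot: [-0.016, 0.099, 0.983, -0.155]
force: [-0.2, -0.6, -2.0]
gripper_width: 0.0115
gripper_force: 40.0
t 15.8 pos [0.5033 0.2177 0.3238] F [-0.2 -0.6 -2. ] w 0.0115 joints [ 0.45  0.36  1.26 -0.25  1.72 -0.93]
 shift cm (tool now) [-0.02  1.28  3.87]
 turn deg [ 0.07 -0.04  0.03]  shift cm after turn [-0.02  1.28  3.87]
```

View pics/s3.png

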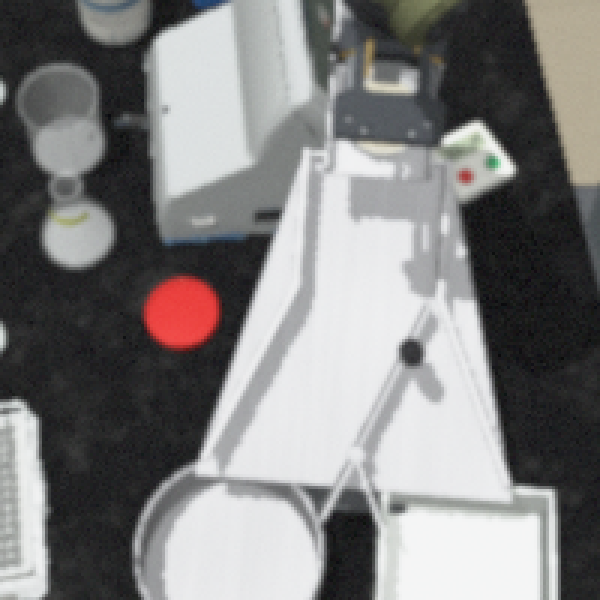

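The pan mouth sits over the entry, centred (crop (380,165)), with the dishes still in it. The flap vane closes the bin lane. I lower the pan, then tip it about its lip.

```bash
python3 -m handwheel '0 0 0 0 0.3 1 1; 0 0 0 0 0.5 1.5 1; 0 0 0 0 0.45 1.35 1; 0 0 0 0 0 0 1'
python3 -c "
from h import *
go(*tip(18,-.115,.2))"
python3 -m handwheel '5.5 0 0 0 0.72 -0.4 1; 5.5 0 0 0 0.76 -0.41 1; 5.5 0 0 0 0.79 -0.43 1; 5.5 0 0 0 0.8 -0.45 1; 0 0 0 0 0 0 1; 0 0 0 0 0 0 1; 0 0 0 0 0 0 1; 0 0 0 0 0 0 1; 0 0 0 0 0 0 1; 0 0 0 0 0 0 1'
python3 - <<'E'
from h import *
go(*tip(40,-.115,.188))
p,d,m=cam("scene");cv2.imwrite("pics/s4.png",p[220:450,220:420,::-1].repeat(2,0).repeat(3,1))
E
```

```text
t: 16.35
position: [0.503, 0.2179, 0.2821]
tcp_rot: [-0.017, 0.098, 0.983, -0.156]
force: [0.7, 0.6, -2.2]
gripper_width: 0.0117
gripper_force: 40.0
t 16.35 pos [0.503  0.2179 0.2821] F [ 0.7  0.6 -2.2] w 0.0117 joints [ 0.45  0.38  1.33 -0.25  1.63 -0.91]
 shift cm (tool now) [-0.06 -0.02 -0.1 ]
 turn deg [-0.07 -0.13  0.08]  shift cm after turn [-0.06 -0.02 -0.1 ]
t: 17.6
position: [0.5102, 0.2521, 0.2851]
tcp_rot: [-0.034, 0.094, 0.935, -0.34]
force: [-0.2, -0.4, -0.9]
gripper_width: 0.0119
gripper_force: 40.0
t 17.6 pos [0.5102 0.2521 0.2851] F [-0.2 -0.4 -0.9] w 0.0119 joints [ 0.59  0.6   1.11 -0.5   1.93 -0.84]
 shift cm (tool now) [-0.02  0.05  0.05]
 turn deg [ 0.03 -0.    0.04]  shift cm after turn [-0.02  0.05  0.05]
```

View pics/s4.png

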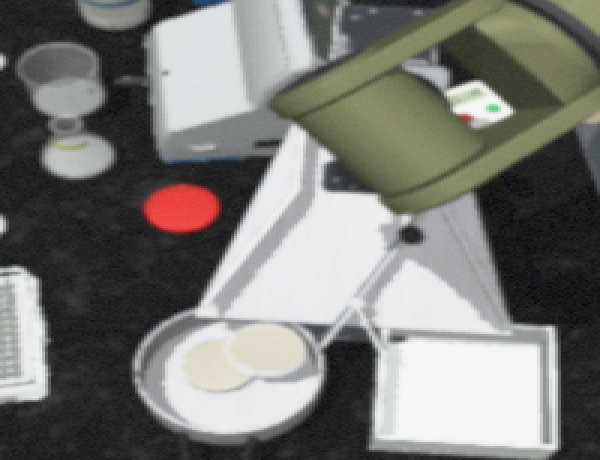

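Both dishes lie in the bowl (crop (218,363) and (265,348)) and the flap is unmoved. Now I return the empty pan to its original spot.

```bash
python3 -m handwheel '0 0 0 0 -1 -1.2 1; 0 0 0 0 -1.9 -2.3 1; 0 0 0 0 -1.9 -2.3 1; -8 0 0 0 -1 -1.2 1; -8 0 0 0 0 0 1; -8 0 0 0 0 0 1; -8 0 0 0 0 0 1; -8 0 0 0 0 0 1; 0 0 0 0 0 0 1; 0 0 0 0 0 0 1'
python3 - <<'E'
from h import *
go([.4368,-.1103,.36],down(78.5))
E
```

```text
t: 18.9
position: [0.5103, 0.2527, 0.3763]
tcp_rot: [-0.0, 0.1, 0.995, -0.001]
force: [-0.6, 0.0, -1.3]
gripper_width: 0.0118
gripper_force: 40.0
t 18.9 pos [0.5103 0.2527 0.3763] F [-0.6  0.  -1.3] w 0.0118 joints [ 0.4   0.29  1.21 -0.    1.65 -0.97]
 shift cm (tool now) [ 1.000e-02 -3.703e+01  1.730e+00]
 turn deg [-0.15 -0.02  0.06]  shift cm after turn [-3.000e-02 -3.704e+01  1.630e+00]
```

```bash
python3 -m handwheel '0 0 0 0 -1.5 0 1; 0 0 0 0 -3.5 0 1; 0 0 0 0 -4.5 0 1; 0 0 0 0 -5 0 1; 0 0 0 0 -5 0 1; 0 0 0 0 -5 0 1; 0 0 0 0 -5 0 1; 0 0 0 0 -4 0 1; 0 0 0 0 -2.5 2 1; 0 0 0 0 -1 4 1'
python3 -m handwheel '0 0 0 0 0 5 1; 0 0 0 0 0 5 1; 0 0 0 0 0 5 1; 0 0 0 0 0 4 1; 0 0 0 0 0 2 1; 0 0 0 0 0 1 1; 0 0 0 0 0 0 1; 0 0 0 0 0 0 1'
python3 - <<'E'
from h import *
go([.4368,-.1103,.0625],down(78.5))
E
```

```text
t: 20.15
position: [0.4365, -0.1115, 0.316]
tcp_rot: [0.0, 0.1, 0.995, -0.001]
force: [1.1, -1.1, -1.1]
gripper_width: 0.0116
gripper_force: 40.0
t: 21.15
position: [0.4371, -0.11, 0.0967]
tcp_rot: [0.0, 0.1, 0.995, -0.0]
force: [0.3, -0.2, -1.0]
gripper_width: 0.0117
gripper_force: 40.0
t 21.15 pos [ 0.4371 -0.11    0.0967] F [ 0.3 -0.2 -1. ] w 0.0117 joints [-0.33  0.25  1.93  0.    0.96 -1.7 ]
 shift cm (tool now) [ 0.03 -0.04  3.42]
 turn deg [0.   0.04 0.05]  shift cm after turn [ 0.02 -0.04  3.42]
```

```bash
python3 -m handwheel '0 0 0 0 0 1 1; 0 0 0 0 0 1 1; 0 0 0 0 0 0.7 1; 0 0 0 0 0 0.4 1; 0 0 0 0 0 0.2 1; 0 0 0 0 0 0.1 1; 0 0 0 0 0 0 1; 0 0 0 0 0 0 1'
```

```text
t: 22.15
position: [0.4368, -0.1098, 0.0622]
tcp_rot: [-0.0, 0.1, 0.995, 0.0]
force: [-1.6, 1.6, 5.2]
gripper_width: 0.0119
gripper_force: 40.0
```

Contact with the bench (+5 N). I open the fingers and retreat straight up.

```bash
python3 -m handwheel '0 0 0 0 0 0 0.3; 0 0 0 0 0 0 -0.1; 0 0 0 0 0 0 -0.1; 0 0 0 0 0 0 -0.1; 0 0 0 0 0 -2 -0.1; 0 0 0 0 0 -5 -0.1; 0 0 0 0 0 -5 -0.1; 0 0 0 0 0 -3 -0.1; 0 0 0 0 0 0 -0.1; 0 0 0 0 0 0 -0.1'
python3 - <<'E'
from h import *
p,d,m=cam("scene");P=cloud(d,m);cv2.imwrite("pics/s5.png",p[150:450,220:420,::-1].repeat(2,0).repeat(3,1))
k=P[180:240,320:380].reshape(-1,3);k=k[(abs(k[:,0]-.437)<.1)&(abs(k[:,1]+.11)<.1)]
for lo,hi in((.014,.034),(.06,.09)):
    w=k[(k[:,2]>lo)&(k[:,2]<hi)];print(len(w),cv2.minAreaRect((w[:,:2]*1000).astype(np.float32)),w[:,2].max())
b=p[350:450,250:340].astype(int);Q=P[350:450,250:340];mk=(b[...,0]-b[...,2]>20)&(abs(Q[...,2]-.03)<.04)
q=Q[mk];print("dishes",len(q),q.mean(0),q.min(0),q.max(0));print(get_state()["position"],get_state()["force"])
E
```

```text
t: 23.4
position: [0.4364, -0.1097, 0.2109]
tcp_rot: [-0.001, 0.1, 0.995, 0.0]
force: [0.3, 0.7, 0.3]
gripper_width: 0.0518
gripper_force: 0.0
124 ((438.71331787109375, -111.744384765625), (150.66921997070312, 80.84161376953125), 76.15280151367188) 0.03317467440871025
124 ((441.412353515625, -106.98777770996094), (18.04445457458496, 76.26887512207031), 78.96350860595703) 0.07376488552002503
dishes 431 [0.63327404 0.45164206 0.02526439] [0.59622067 0.42909645 0.01263346] [0.67631019 0.47439957 0.04299302]
[ 0.43631651 -0.10970208  0.21064224] [-0.03015418  0.81021361 -0.8216444 ]
```

View pics/s5.png

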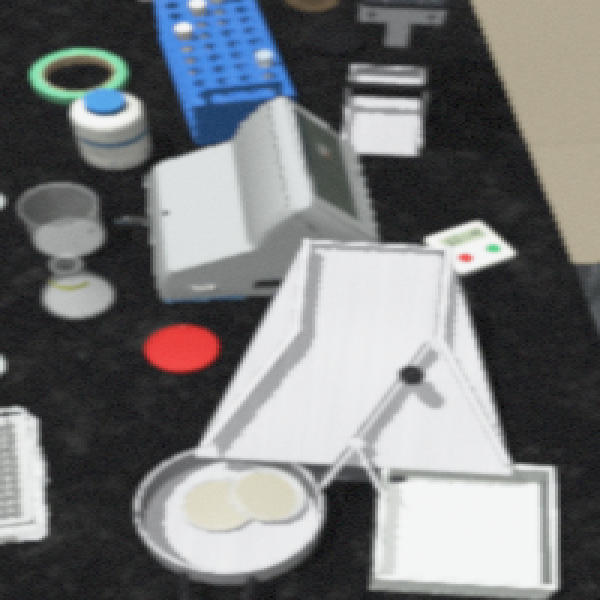

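The picture shows the empty pan flat on the bench at (385,110), both dishes at rest in the bowl at (218,503) and (268,495), and the flap still over. The bystanders are in place.

```bash
python3 -c "
from station import ticket
print(ticket.finish_job())"
```

```text
the job is handed in; nothing more can be done
None
```

I handed the job in at about 23 s of the 70 s, but the station gave no verdict; the last picture showed both dishes at rest in the bowl, the flap still over against the bin lane, the empty pan flat on the bench and the bystanders where they were.

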